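# Load the reagent carrier by cap colour and take out the dropper bottle

## Task

Load the bottle carrier: stand the amber bottle with the white cap in the white cup, the amber bottle with the black cap in the black cup and the white bottle with the blue cap in the blue cup. The little dropper bottle now in one of the cups does not belong there: stand it on the green tray. Keep all bottles upright throughout, and leave the red-capped wash bottle and the tub of cotton buds where they stand.

Things in the scene. Friction and masses are not known exactly. Their poses are not given: they have to be found in the camera images.
- bottle_large_amber: amber (brown) round bottle with a WHITE screw cap, loose, nearly empty, 0.15 kg: 62 mm wide, 145 mm high with the cap; the cap is fixed on, 32 mm wide, the top 24 mm, of which the upper 15 mm is clear of the bottle's sloping shoulder: grip it there, firmly, lest the bottle swing. Origin at the centre of its underside, z up its axis
- bottle_small_amber: amber (brown) round bottle with a BLACK screw cap, loose, nearly empty, 0.11 kg: 52 mm wide, 118 mm high with the cap; the cap is fixed on, 27 mm wide, the top 24 mm, of which the upper 15 mm is clear of the bottle's sloping shoulder: grip it there, firmly, lest the bottle swing. Origin at the centre of its underside, z up its axis
- bottle_white: white round bottle with a BLUE screw cap, loose, nearly empty, 0.12 kg: 58 mm wide, 128 mm high with the cap; the cap is fixed on, 30 mm wide, the top 24 mm, of which the upper 15 mm is clear of the bottle's sloping shoulder: grip it there, firmly, lest the bottle swing. Origin at the centre of its underside, z up its axis
- dropper_bottle: little brown dropper bottle with a coloured label and a black rubber bulb on top, loose, 0.07 kg, standing in one of the cups at the start: body 32 mm wide and upright-sided to about 60 mm, shoulder at 70 mm, collar 24 mm wide up to 77 mm, bulb 13 mm wide up to 102 mm. Origin at the centre of its underside (about 9 mm above the worktop at the start), z up its axis
- holder_white: WHITE cup, one of three (white, black, blue, in any order) fixed in a row 105 mm apart in a low grey tray, 110 x 330 mm, walls 22 mm high, with a steel loop at each end. Round, 86 mm outside, 78 mm inside, 34 mm high, base 4 mm thick; origin at the centre of its underside, 5 mm above the worktop, z up. Fixed. The dropper bottle stands in one of the three at the start
- holder_black: BLACK cup, one of three (white, black, blue, in any order) fixed in a row 105 mm apart in a low grey tray, 110 x 330 mm, walls 22 mm high, with a steel loop at each end. Round, 86 mm outside, 78 mm inside, 34 mm high, base 4 mm thick; origin at the centre of its underside, 5 mm above the worktop, z up. Fixed. The dropper bottle stands in one of the three at the start
- holder_blue: BLUE cup, one of three (white, black, blue, in any order) fixed in a row 105 mm apart in a low grey tray, 110 x 330 mm, walls 22 mm high, with a steel loop at each end. Round, 86 mm outside, 78 mm inside, 34 mm high, base 4 mm thick; origin at the centre of its underside, 5 mm above the worktop, z up. Fixed. The dropper bottle stands in one of the three at the start
- return_tray: shallow GREEN square tray, fixed, 100 x 100 mm outside, 12 mm high, walls and floor 3 mm thick; origin at the centre of its underside, x and y along its sides. The dropper bottle goes here
- wash_bottle: bystander: white wash bottle with a red cap and bent red spout, loose, 102 x 60 mm, 214 mm high; origin at the centre of its underside. Leave it alone
- cotton_tub: bystander: round tub of pink cotton buds with a white lid, loose, 77 mm wide, 80 mm high; origin at the centre of its underside. Leave it alone

How it is judged (in metres and radians):
At the end, for the whole second after the job is handed in: Each bottle rests in the cup of its cap's colour: within 16 mm of the cup's axis, foot less than 9 mm above the cup's underside, within 0.1 rad of upright. The dropper bottle rests in the green tray: within 45 mm of its centre along both sides, less than 9 mm up, within 0.1 rad of upright (horizontal distance between bottle_large_amber and holder_white below 0.016 m and z of bottle_large_amber in the frame of holder_white below 0.009 m and angle between each of bottle_large_amber, bottle_small_amber, bottle_white, dropper_bottle's own z axis and vertical below 0.1 rad and linear speed of each of bottle_large_amber, bottle_small_amber, bottle_white, dropper_bottle below 0.02 m/s and horizontal distance between bottle_small_amber and holder_black below 0.016 m and z of bottle_small_amber in the frame of holder_black below 0.009 m and horizontal distance between bottle_white and holder_blue below 0.016 m and z of bottle_white in the frame of holder_blue below 0.009 m and x of dropper_bottle in the frame of return_tray between -0.045 and 0.045 m and y of dropper_bottle in the frame of return_tray between -0.045 and 0.045 m and z of dropper_bottle in the frame of return_tray below 0.009 m); the robot touches nothing.
It fails at once if a bottle is tipped by more than 0.5 rad (angle between any of bottle_large_amber, bottle_small_amber, bottle_white, dropper_bottle's own z axis and vertical above 0.5 rad).
It fails at once if the wash bottle or the tub of cotton buds is moved by more than 25 mm or tipped by more than 0.3 rad (distance of any of wash_bottle, cotton_tub from where it was at the start of the episode above 0.025 m or angle between any of wash_bottle, cotton_tub's own z axis and vertical above 0.3 rad).
It also fails if it takes over 112 s, if anything falls off the work surface, if the arm or the gripper's body presses on something with over 40 N, if the wrist force passes 120 N, or if a joint passes its speed limit or range.

## Robot

A 7-joint arm with a two-finger parallel gripper is mounted at the origin on a cart in front of the work surface, level with it; the furniture and walls round the work are solid. World frame = base frame: x ahead of the robot, y to its left, z up, the work surface at z = 0. Lengths are in mm, angles in rad, forces in N, time in s.
With the tool pointing down it reaches from about 400 to 875 mm from the base axis. Payload 4.4 kg.
Tool frame: the origin (TCP) lies midway between the tips of the shut fingers; the grasp point (between the pads) lies 19 mm behind it (ctrl.grip_point_offset is the distance from the TCP to the grasp point, in mm); z points along the fingers, y is the line along which they close (so a half turn about z gives the same grasp; the last joint's range is limited). The gripper opens to 85 mm and grips with 20 to 120 N. Pads are 22 mm wide; open, the fingers measure 114 mm over their backs; the gripper's body (76 mm by 85 mm) begins 54 mm behind the grasp point. The pads swing forward as they close: fully open they stand 13 mm farther back than shut.
Start: joints at [-1.34, 0.628, 0.038, 1.517, -0.027, 0.996, -0.02], TCP at [190.076, 621.602, 231.313] pointing down, gripper open.
Joint ranges: [-3.06, 3.06], [-0.37, 2.12], [-1.25, 1.32], [0.18, 2.47], [-1.1, 4.24], [0.23, 1.98], [-2.94, 2.94]. Speed limits (rad/s): [2.57, 2.57, 3.14, 3.14, 3.14, 3.14, 3.14].

## Interface

Orientations are given as [roll, pitch, yaw] about the fixed x, y, z axes, in that order (R = Rz(yaw) Ry(pitch) Rx(roll)).
In Python, from cell import ctrl, camrig gives the robot as it stands (ctrl), with the cameras (camrig).
- The arm moves only by the tool nudge_tcp, called by a JSON object that holds its "op" and its "data", one argument or row to a line. Schema: {"type":"object","properties":{"moves":{"type":"object","properties":{"motion":{"type":"array","items":{"type":"array","items":{"type":"number"},"minItems":7,"maxItems":7},"minItems":1,"maxItems":12}},"additionalProperties":false,"required":["motion"]},"only":{"type":"string"},"quiet":{"type":"boolean"},"lines":{"type":"string"}},"required":["moves"],"additionalProperties":false}. moves is an object whose key "motion" holds a list of rows, 1 to 12 of them, each of 7 numbers: dx, dy, dz in shares of the most that a row can go, 1 being 50 mm, then a rotation vector rx, ry, rz in normalised numbers (1 is 2 rad), then the finger opening in mm; each row shifts and turns the commanded pose from where the row before left it, along the tool's axes as they then stand; what a row does not reach is not made up. A row lasts 1/10 s, in which the tool goes at most 50 mm and 0.15 rad, less where a joint would pass 70% of its speed; a pose out of reach is approached as far as the arm can. The fingers move at their own pace and stop on an object; the grip force is fixed at half the most. Time passes only in rows, so rows that do not move let the fingers close. The tool returns the time, the measured TCP pose, the force, the opening and the grip force at its end. only (a regular expression) keeps the lines of the reply that match it, lines (a string "A,B") keeps lines A to B, and quiet returns only ok. Shift and turn numbers lie between -1 and 1, and a call with a number outside is refused. Input that does not fit is refused with a message, and nothing moves.
- ctrl.read_state(): the state, without advancing time (a new reading comes with each control period).
- camrig.get_image(name): name is "side" or "top" or "wrist"; returns the picture (384x512x3 uint8, blue, green, red); there is no depth.
- camrig.calibration(name): a dict with "fx", "fy", "cx", "cy" (pixels), "rvec" (rotation vector, rad) and "tvec" (3), from world to camera coordinates, as OpenCV has them; the wrist camera has in their place "hand_eye" (4x4, takes a point from camera to tool coordinates, whose origin is the TCP and whose axes are the flange's). Camera axes: x right, y down, z forward; pixel columns grow to the right and rows downward; lengths in mm; the calibration is good to about 2 mm. A picture is of the moment at which its call begins: read the wrist's pose just before it. calibration takes no time and is no camera call.
- ctrl.finish_job(): hands the job in; it is judged then, once.
The state is a dict: "clock": time; "qpos": joint angles; "qd": joint speeds; "tau": joint torques, N m; "eef_pos": TCP position; "tool_rot": TCP orientation; "force": force on the tool from outside, world axes, zero at the start; "torque": the same for the moment, N m; "width": finger opening in mm; "gripper_force": force on a finger pad.
Only numpy, scipy, OpenCV 4.12 (cv2) and the standard library are available. Lean on these libraries where they do the work, as an engineer would, in place of code of your own. Each camera call takes 0.05 s, during which the arm holds its last target. There are 200 camera calls.

## Working session

There is one attempt and no reset: what is moved stays moved. The work goes in short steps, Python scripts to look and compute and a tool call to move; the robot and the scene stay as the last step left them, time stands still between calls to the robot, and variables do not carry over. Pictures are saved under pics/ and viewed, at most 14 in all, crops included, and the job is handed in when it is done.

```bash
ls; mkdir -p pics
```

Create h.py:
```python
import numpy as np, cv2
from cell import ctrl, camrig
from scipy.spatial.transform import Rotation as R
def cam(name, st=None):
    c=camrig.calibration(name); K=np.array([[c['fx'],0,c['cx']],[0,c['fy'],c['cy']],[0,0,1.]])
    if 'hand_eye' in c:
        st=st or ctrl.read_state(); T=np.eye(4); T[:3,:3]=R.from_euler('xyz',st['tool_rot']).as_matrix(); T[:3,3]=st['eef_pos']
        W=np.linalg.inv(T@np.array(c['hand_eye']))
    else:
        W=np.eye(4); W[:3,:3]=R.from_rotvec(np.ravel(c['rvec'])).as_matrix(); W[:3,3]=np.ravel(c['tvec'])
    return K,W
def ray(kw,u,v):
    K,W=kw; d=W[:3,:3].T@np.linalg.solve(K,[u,v,1.]); return -W[:3,:3].T@W[:3,3], d/np.linalg.norm(d)
def onz(kw,u,v,z):
    o,d=ray(kw,u,v); return o+d*(z-o[2])/d[2]
def tri(a,b):
    (o,d),(p,e)=a,b; s=np.linalg.lstsq(np.c_[d,-e],p-o,rcond=None)[0]
    x,y=o+s[0]*d,p+s[1]*e; return (x+y)/2,np.linalg.norm(x-y)
```

Run:
```python
from h import *
s=ctrl.read_state(); print(s)
for n in('side','top','wrist'):
    cv2.imwrite(f'pics/{n}0.png',cv2.resize(camrig.get_image(n),(800,600),interpolation=cv2.INTER_CUBIC))
    K,W=cam(n,s); print(n,K[0,0],-W[:3,:3].T@W[:3,3],W[:3,:3].round(2).tolist())
```

```text
cell.py
pics
{'clock': 0.0, 'qpos': array([-1.33977556,  0.6293701 ,  0.03844609,  1.51840029, -0.02699954,
        0.99629702, -0.02002628]), 'qd': array([ 3.90352058e-04,  1.47655822e-03, -1.81136459e-03,  1.89339174e-03,
        2.50259388e-04,  3.47972209e-05,  5.59757149e-04]), 'tau': array([ 2.75262491e-04, -5.63396215e+01,  1.22662023e+00, -1.93449533e+01,
        1.11411445e-02,  1.03152022e-02, -5.31701275e-06]), 'eef_pos': array([189.89997094, 620.96650696, 230.36331341]), 'tool_rot': array([-3.13963631e+00,  3.06885808e-05,  2.84474180e+00]), 'force': array([ 0.14089345,  0.76365349, -0.27762396]), 'torque': array([-0.00338395, -0.01159983, -0.0522908 ]), 'gripper_force': 0.0, 'width': 85.23268215945323}
side 489.77903677815726 [ 597.08882224 1000.47803471  849.61264042] [[-1.0, 0.01, 0.01], [-0.0, 0.64, -0.77], [-0.01, -0.77, -0.64]]
top 397.2824973545638 [ 533.86427041   22.90796145 1266.46049976] [[0.02, -1.0, 0.0], [-1.0, -0.02, -0.06], [0.06, -0.0, -1.0]]
wrist 320.64655888951194 [128.44850837 641.01402829 372.06887182] [[0.29, 0.96, -0.0], [0.92, -0.28, 0.26], [0.25, -0.08, -0.97]]
```

View pics/top0.png

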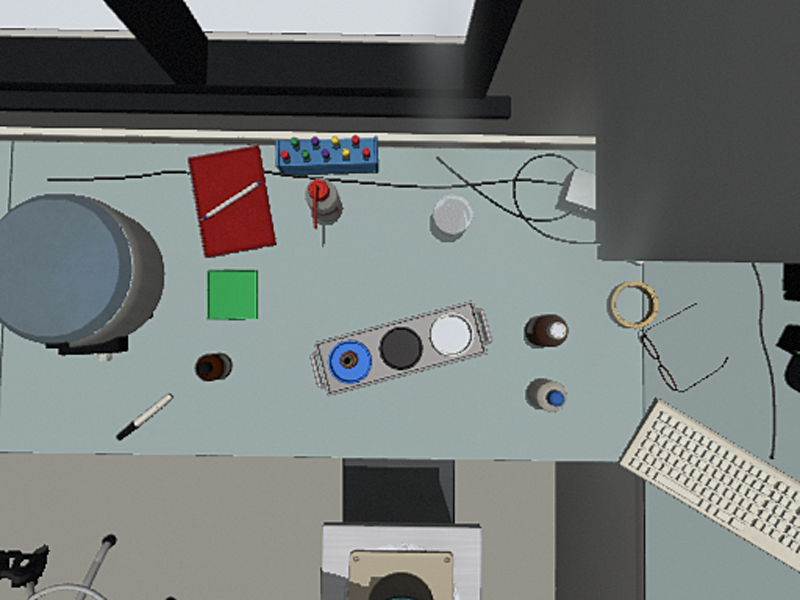

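View pics/side0.png

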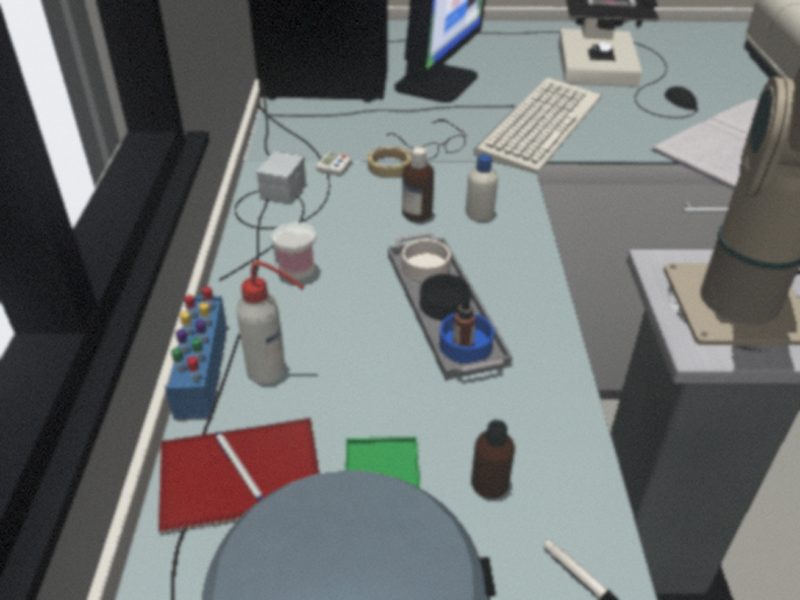

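Run:
```python
from h import *
t=camrig.get_image('top'); s=camrig.get_image('side'); np.save('t.npy',t); np.save('s.npy',s)
cv2.imwrite('pics/tc.png',cv2.resize(t[160:285,125:385],None,fx=3,fy=3,interpolation=cv2.INTER_CUBIC))
a=cv2.resize(s[90:150,240:340],None,fx=4,fy=4,interpolation=cv2.INTER_CUBIC)
b=cv2.resize(s[145:245,240:340],None,fx=4,fy=4,interpolation=cv2.INTER_CUBIC)
c=cv2.resize(s[250:325,210:340],None,fx=3,fy=3,interpolation=cv2.INTER_CUBIC)
m=np.zeros((600,800,3),np.uint8); m[:240,:400]=a; m[:400,400:]=b; m[300:525,:390]=c
cv2.imwrite('pics/sc.png',m)
```

```text
(no output)
```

View pics/tc.png

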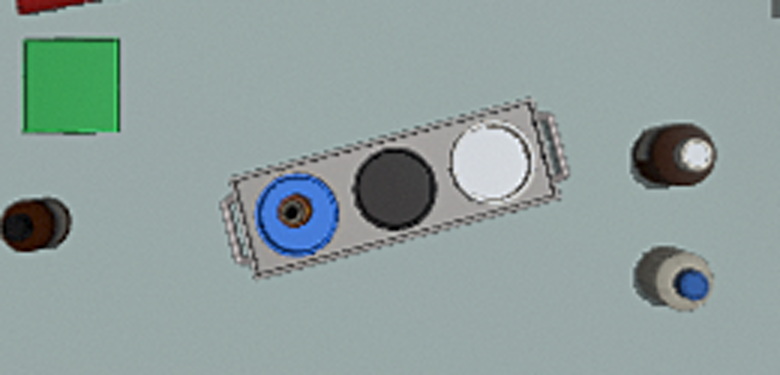

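View pics/sc.png

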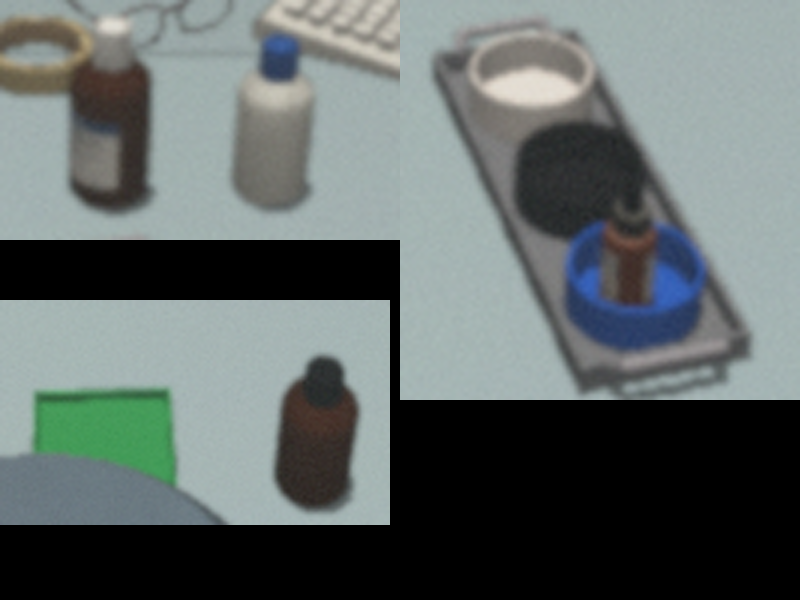

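Caps in the top crop: white (696,154), blue (693,284), black (18,227), bulb (292,211). Cup rims: blue (298,214), black (395,188), white (490,161); green tray (71,86). The side crop shows the same items, with the dropper in the blue cup.

Run:
```python
from h import *
T=cam('top');S=cam('side')
t=lambda x,y:((x+.5)/3-.5+125,(y+.5)/3-.5+160)
s4=lambda x,y,ox=240,oy=90:((x+.5)/4-.5+ox,(y+.5)/4-.5+oy)
P={'Wcap':(t(696,154),s4(114,24),145),'Bcap':(t(693,284),s4(281,43),128),'Kcap':(t(18,227),((325+.5)/3-.5+210,(66+.5)/3-.5+250),118),
'bulb':(t(292,211),s4(234,180,240,145),111),'Wcup':(t(490,161),s4(132,72,240,145),39),'Kcup':(t(395,188),s4(181,160,240,145),39),'Bcup':(t(298,214),s4(236,262,240,145),39)}
for k,(a,b,z) in P.items():
    x,e=tri(ray(T,*a),ray(S,*b)); print(k,x.round(1),round(e,1),'top@z',onz(T,*a,z).round(1),'side@z',onz(S,*b,z).round(1))
print('tray',[onz(T,*t(*p),12).round(1) for p in((71,86),(24,39),(120,39),(24,132),(120,132))])
```

```text
Wcap [ 543.6 -272.8  144.6] 2.3 top@z [ 544.7 -272.8  145. ] side@z [ 542.5 -272.   145. ]
Bcap [ 420.4 -274.3  128.4] 2.7 top@z [ 421.7 -274.5  128. ] side@z [ 418.9 -275.1  128. ]
Kcap [463.7 370.7 116. ] 1.6 top@z [464.7 370.  118. ] side@z [463.3 372.4 118. ]
bulb [482.4 108.8 105.9] 2.4 top@z [483.8 108.3 111. ] side@z [482. 115. 111.]
Wcup [533.8 -88.8  38.3] 2.6 top@z [535.1 -88.8  39. ] side@z [532.6 -87.8  39. ]
Kcup [504.9   8.5  39.2] 1.9 top@z [505.9   8.4  39. ] side@z [504.    8.3  39. ]
Bcup [476.6 107.6  39.1] 2.2 top@z [477.7 107.5  39. ] side@z [475.5 107.5  39. ]
tray [array([607. , 351.2,  12. ]), array([655.9, 402.4,  12. ]), array([657.5, 301.1,  12. ]), array([557.7, 399.1,  12. ]), array([559.4, 298.2,  12. ])]
```

Careful with the scale: shifts go in shares of 50 mm and turns go in shares of 2 rad. That gives: -42 mm is -0.84, -40 mm is -0.8, -0.15 rad / 2 = -0.075.

{"op": "nudge_tcp", "data": {
  "moves": {"motion": [[0, 0, 0, 0, 0, -0.075, 85], [0, 0, 0, 0, 0, -0.0735, 85], [-0.4, -0.8, 0, 0, 0, 0, 85], [-0.5, -0.84, 0, 0, 0, 0, 85], [-0.5, -0.84, 0, 0, 0, 0, 85], [-0.5, -0.84, 0, 0, 0, 0, 85], [-0.5, -0.84, 0, 0, 0, 0, 85], [-0.5, -0.84, 0, 0, 0, 0, 85], [-0.5, -0.84, 0, 0, 0, 0, 85], [-0.5, -0.84, 0, 0, 0, 0, 85], [-0.5, -0.84, 0, 0, 0, 0, 85], [-0.5, -0.84, 0, 0, 0, 0, 85]]}
}}

```text
clock: 1.45
eef_pos: [436.0, 201.9, 231.5]
tool_rot: [3.141, 0.001, -3.141]
force: [0.1, -0.4, 0.5]
width: 85.1
gripper_force: 0.0
```

{"op": "nudge_tcp", "data": {
  "moves": {"motion": [[-0.5, -0.84, 0, 0, 0, 0, 60], [-0.5, -0.84, 0, 0, 0, 0, 60], [0, 0, 0, 0, 0, 0, 60], [0, 0, 0, 0, 0, 0, 60]]}
}}

```text
clock: 1.85
eef_pos: [485.5, 118.4, 231.2]
tool_rot: [-3.142, -0.0, 3.138]
force: [-0.8, 0.4, -0.3]
width: 59.9
gripper_force: 0.0
```

Run:
```python
from h import *
s=ctrl.read_state();print(s['eef_pos'],s['tool_rot'],s['qpos'])
cv2.imwrite('pics/w1.png',camrig.get_image('wrist'))
```

```text
[485.50787095 118.39413992 231.18424958] [-3.14157740e+00 -2.58834143e-04  3.13822693e+00] [-2.95461690e-01  4.14994853e-01  2.19420662e-04  1.92852751e+00
 -2.09498653e-04  7.98322177e-01  1.27231596e+00]
```

View pics/w1.png

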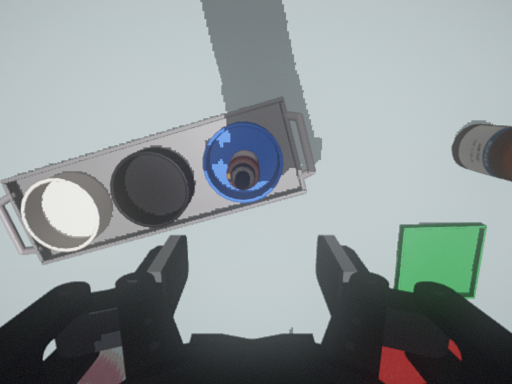

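Wrist view: bulb tip at about (241,181), cup rims at blue (243,161), black (152,187) and white (67,212), tray at (441,262).

Run:
```python
from h import *
w=cam('wrist')
for n,u,v,z in(('bulb',241,182,111),('bulbc',242,178,111),('body shoulder',243,165,79),('B',243,161,39),('K',152,187,39),('W',67,212,39),('tray',441,261,12)): print(n,onz(w,u,v,z).round(1))
```

```text
bulb [480.6 112.  111. ]
bulbc [477.2 112.9 111. ]
body shoulder [471.8 113.   79. ]
B [474.5 112.   39. ]
K [502.5  14.3  39. ]
W [530.6 -80.9  39. ]
tray [603.7 355.2  12. ]
```

Scaled: 30 mm is 0.6, -8.4 mm is -0.168.

{"op": "nudge_tcp", "data": {
  "moves": {"motion": [[0.09, -0.168, 0, 0, 0, 0, 52], [0, 0, 0.6, 0, 0, 0, 52], [0, 0, 0.6, 0, 0, 0, 52], [0, 0, 0.6, 0, 0, 0, 52], [0, 0, 0.6, 0, 0, 0, 52], [0, 0, 0.4, 0, 0, 0, 52], [0, 0, 0.2, 0, 0, 0, 52], [0, 0, 0, 0, 0, 0, 52], [0, 0, 0, 0, 0, 0, 52]]}
}}

```text
clock: 2.8
eef_pos: [480.8, 111.8, 82.0]
tool_rot: [3.141, 0.001, -3.14]
force: [0.4, -0.5, 0.1]
width: 52.0
gripper_force: 0.0
```

Run:
```python
from h import *
m=np.hstack([camrig.get_image('wrist')[60:384,60:452],camrig.get_image('side')[60:384,120:512]])
cv2.imwrite('pics/w2.png',m)
```

```text
(no output)
```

View pics/w2.png

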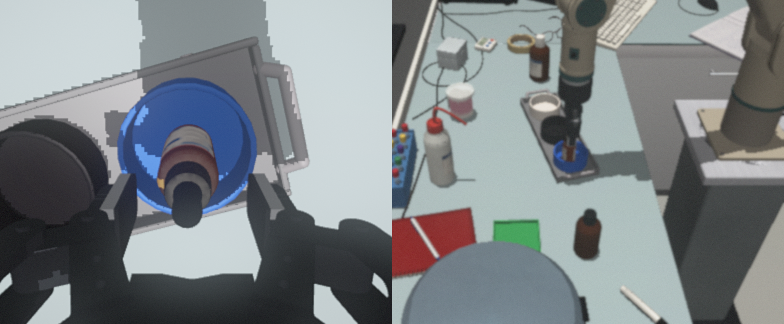

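Bulb tip at full-frame (247,272), almost midway between the fingers; blue rim centre (247,206).

Run:
```python
from h import *
w=cam('wrist');print(ctrl.read_state()['eef_pos'])
for n,u,v,z in(('bulb',247,272,109),('collar',248,248,86),('rim',247,206,39)): print(n,onz(w,u,v,z).round(1))
```

```text
[481.36698255 111.64741674  82.40123048]
bulb [480.1 110.4 109. ]
collar [480.3 110.6  86. ]
rim [474.5 109.6  39. ]
```

Scaled: 20 mm is 0.4, 14 mm is 0.28.

{"op": "nudge_tcp", "data": {
  "moves": {"motion": [[0.02, -0.02, 0.4, 0, 0, 0, 52], [0, 0, 0.28, 0, 0, 0, 52], [0, 0, 0.12, 0, 0, 0, 52], [0, 0, 0, 0, 0, 0, 20], [0, 0, 0, 0, 0, 0, 20], [0, 0, 0, 0, 0, 0, 20], [0, 0, 0, 0, 0, 0, 20], [0, 0, 0, 0, 0, 0, 20]]}
}}

```text
clock: 3.7
eef_pos: [480.2, 110.4, 41.9]
tool_rot: [3.141, 0.001, -3.141]
force: [0.2, -0.2, 4.8]
width: 30.5
gripper_force: 59.9
```

Scaled: 30 mm is 0.6, -25 mm is -0.5.

{"op": "nudge_tcp", "data": {
  "moves": {"motion": [[0, 0, -0.2, 0, 0, 0, 20], [0, 0, -0.4, 0, 0, 0, 20], [0, 0, -0.5, 0, 0, 0, 20], [0, 0, -0.3, 0, 0, 0, 20], [-0.12, 0.24, 0, 0, 0, 0, 20], [-0.24, 0.48, 0, 0, 0, 0, 20], [-0.32, 0.6, 0, 0, 0, 0, 20], [-0.32, 0.6, 0, 0, 0, 0, 20], [-0.32, 0.6, 0, 0, 0, 0, 20], [-0.32, 0.6, 0, 0, 0, 0, 20], [-0.32, 0.6, 0, 0, 0, 0, 20], [-0.32, 0.6, 0, 0, 0, 0, 20]]}
}}

```text
clock: 4.9
eef_pos: [593.4, 328.7, 110.2]
tool_rot: [-3.141, -0.001, -3.14]
force: [-0.0, 0.8, -0.3]
width: 30.3
gripper_force: 59.4
```

{"op": "nudge_tcp", "data": {
  "moves": {"motion": [[-0.16, 0.32, 0, 0, 0, 0, 20], [-0.08, 0.2, 0, 0, 0, 0, 20], [0, 0, 0.4, 0, 0, 0, 20], [0, 0, 0.5, 0, 0, 0, 20], [0, 0, 0.4, 0, 0, 0, 20], [0, 0, 0, 0, 0, 0, 20], [0, 0, 0, 0, 0, 0, 20]]}
}}

```text
clock: 5.6
eef_pos: [605.3, 352.0, 45.9]
tool_rot: [-3.141, -0.001, 3.142]
force: [-0.4, -0.4, -0.3]
width: 30.4
gripper_force: 59.5
```

Run:
```python
from h import *
s=ctrl.read_state()
print(s['eef_pos'],s['force'],s['width'])
m=np.hstack([camrig.get_image('wrist')[60:384,60:452],camrig.get_image('side')[60:384,120:512]])
cv2.imwrite('pics/w3.png',m)
```

```text
[605.25992733 352.00562149  45.93727066] [-0.35313596 -0.40442118 -0.26535862] 30.41151166283797
```

View pics/w3.png

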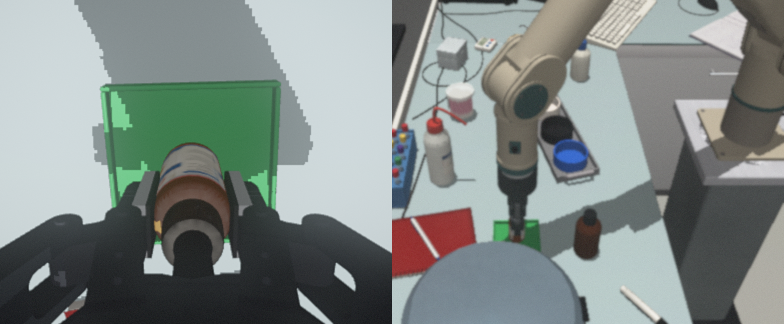

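The bottle hangs upright over the green tray, with the tray centred about (190,165) in the crop. I lower it until it touches.

Scaled: 5 mm is 0.1, 3 mm is 0.06.

{"op": "nudge_tcp", "data": {
  "moves": {"motion": [[0, 0, 0.1, 0, 0, 0, 20], [0, 0, 0.06, 0, 0, 0, 20], [0, 0, 0.03, 0, 0, 0, 20], [0, 0, 0.02, 0, 0, 0, 20], [0, 0, 0, 0, 0, 0, 20], [0, 0, 0, 0, 0, 0, 20]]}
}}

```text
clock: 6.3
eef_pos: [605.6, 352.3, 36.1]
tool_rot: [3.142, 0.0, -3.142]
force: [-0.9, -0.6, 2.2]
width: 30.7
gripper_force: 59.7
```

Scaled: -45 mm is -0.9, -30 mm is -0.6.

{"op": "nudge_tcp", "data": {
  "moves": {"motion": [[0, 0, 0, 0, 0, 0, 36], [0, 0, 0, 0, 0, 0, 52], [0, 0, 0, 0, 0, 0, 52], [0, 0, -0.2, 0, 0, 0, 52], [0, 0, -0.6, 0, 0, 0, 52], [0, 0, -0.9, 0, 0, 0, 52], [0, 0, -0.9, 0, 0, 0, 52], [0, 0, -0.4, 0, 0, 0, 60], [0.6, 0.08, 0, 0, 0, 0, 60], [0.9, 0.12, 0, 0, 0, 0, 60], [0.9, 0.12, 0, 0, 0, 0, 60], [0.4, 0.06, 0, 0, 0, 0, 60]]}
}}

```text
clock: 7.5
eef_pos: [460.8, 372.6, 186.7]
tool_rot: [3.141, -0.003, -3.138]
force: [0.7, 0.9, 0.4]
width: 59.8
gripper_force: 0.0
```

{"op": "nudge_tcp", "data": {
  "moves": {"motion": [[0, 0, 0, 0, 0, 0, 60], [0, 0, 0, 0, 0, 0, 60]]}
}}

```text
clock: 7.7
eef_pos: [466.3, 371.6, 186.8]
tool_rot: [3.141, 0.002, -3.141]
force: [0.3, -0.6, 0.3]
width: 60.0
gripper_force: 0.0
```

Run:
```python
from h import *
s=ctrl.read_state()
print(s['eef_pos'],s['force'],s['width'])
m=np.hstack([camrig.get_image('wrist')[:,90:440],camrig.get_image('top')[:,90:440]])
cv2.imwrite('pics/w4.png',m)
```

```text
[466.30852527 371.58091972 186.80223569] [ 0.25963455 -0.57591168  0.33964629] 60.016563274452636
```

View pics/w4.png

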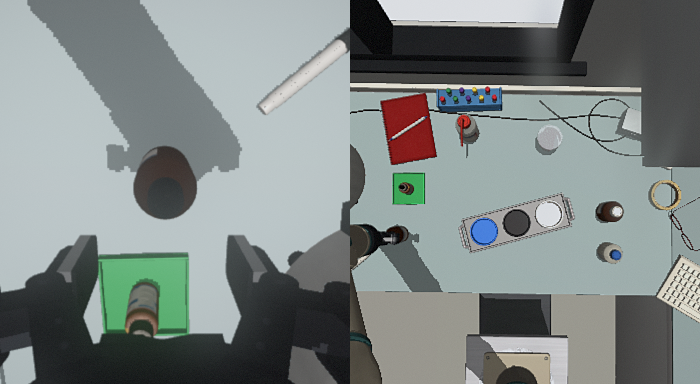

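The dropper stands upright in the green tray. The black cap top is at about (256,195) in the full wrist frame.

Run:
```python
from h import *
w=cam('wrist');print(ctrl.read_state()['eef_pos'])
for n,u,v,z in(('cap',256,195,117),('cap',256,197,117)): print(n,onz(w,u,v,z).round(1))
```

```text
[467.45021323 370.77125781 186.2905097 ]
cap [460.8 374.5 117. ]
cap [462.2 374.5 117. ]
```

{"op": "nudge_tcp", "data": {
  "moves": {"motion": [[0.07, 0.03, 0, 0, 0, 0, 50], [0, 0, 0.5, 0, 0, 0, 46], [0, 0, 0.5, 0, 0, 0, 46], [0, 0, 0.4, 0, 0, 0, 46], [0, 0, 0.2, 0, 0, 0, 46], [0, 0, 0.07, 0, 0, 0, 46], [0, 0, 0, 0, 0, 0, 46]]}
}}

```text
clock: 8.5
eef_pos: [462.5, 372.7, 102.2]
tool_rot: [-3.142, -0.0, 3.141]
force: [-0.6, 0.5, -0.0]
width: 46.1
gripper_force: 0.0
```

Run:
```python
from h import *
s=ctrl.read_state()
m=np.hstack([camrig.get_image('wrist')[:,90:440],camrig.get_image('side')[100:,290:].repeat(2,0).repeat(2,1)[:384,:440]])
m=np.hstack([camrig.get_image('wrist')[60:,90:440],cv2.resize(camrig.get_image('side')[222:330,250:400],(450,324))])
cv2.imwrite('pics/w5.png',m)
```

```text
(no output)
```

View pics/w5.png

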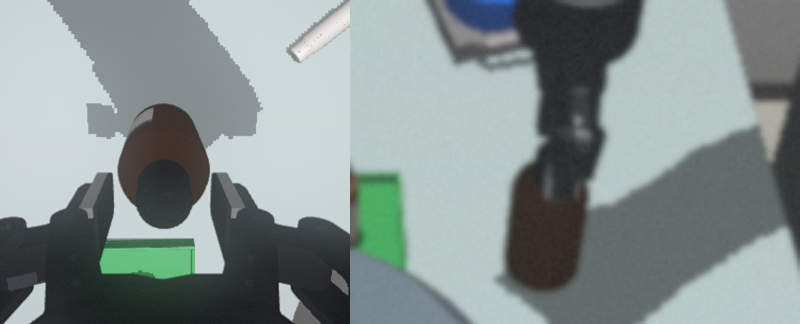

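The cap sits midway between the fingers (crop x about 163), so I close and lift.

Scaled: -26 mm is -0.52, -20 mm is -0.4.

{"op": "nudge_tcp", "data": {
  "moves": {"motion": [[0, 0, 0, 0, 0, 0, 15], [0, 0, 0, 0, 0, 0, 15], [0, 0, 0, 0, 0, 0, 15], [0, 0, 0, 0, 0, 0, 15], [0, 0, 0, 0, 0, 0, 15], [0, 0, -0.08, 0, 0, 0, 15], [0, 0, -0.2, 0, 0, 0, 15], [0, 0, -0.4, 0, 0, 0, 15], [0, 0, -0.52, 0, 0, 0, 15], [0, 0, -0.2, 0, 0, 0, 15], [0, 0, 0, 0, 0, 0, 15], [0, 0, 0, 0, 0, 0, 15]]}
}}

```text
clock: 9.9
eef_pos: [461.6, 372.4, 171.7]
tool_rot: [-3.141, -0.001, -3.141]
force: [-0.8, 0.5, -1.5]
width: 23.9
gripper_force: 59.0
```

Run:
```python
from h import *
m=np.hstack([camrig.get_image('wrist')[60:,90:440],cv2.resize(camrig.get_image('side')[202:310,250:400],(450,324))])
cv2.imwrite('pics/w6.png',m)
```

```text
(no output)
```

View pics/w6.png

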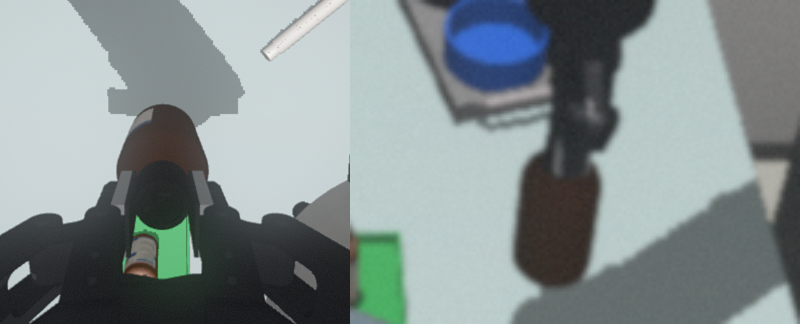

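Scaled: -36 mm is -0.72, -34 mm is -0.68.

{"op": "nudge_tcp", "data": {
  "moves": {"motion": [[-0.02, -0.16, 0, 0, 0, 0, 15], [-0.04, -0.32, 0, 0, 0, 0, 15], [-0.06, -0.48, 0, 0, 0, 0, 15], [-0.08, -0.6, 0, 0, 0, 0, 15], [-0.08, -0.68, 0, 0, 0, 0, 15], [-0.08, -0.72, 0, 0, 0, 0, 15], [-0.08, -0.72, 0, 0, 0, 0, 15], [-0.08, -0.72, 0, 0, 0, 0, 15], [-0.08, -0.72, 0, 0, 0, 0, 15], [-0.08, -0.68, 0, 0, 0, 0, 15], [-0.08, -0.6, 0, 0, 0, 0, 15], [-0.04, -0.4, 0, 0, 0, 0, 15]]}
}}

```text
clock: 11.2
eef_pos: [501.5, 28.1, 172.1]
tool_rot: [-3.14, -0.001, 3.137]
force: [-0.1, 0.1, -0.9]
width: 24.2
gripper_force: 59.1
```

{"op": "nudge_tcp", "data": {
  "moves": {"motion": [[-0.04, -0.24, 0, 0, 0, 0, 15], [-0.02, -0.16, 0, 0, 0, 0, 15], [0, -0.04, 0, 0, 0, 0, 15], [0, 0, 0, 0, 0, 0, 15], [0, 0, 0, 0, 0, 0, 15], [0, 0, 0, 0, 0, 0, 15]]}
}}

```text
clock: 11.8
eef_pos: [505.1, 11.9, 172.3]
tool_rot: [3.141, -0.0, -3.14]
force: [-0.8, -0.6, -1.4]
width: 24.1
gripper_force: 59.1
```

Run:
```python
from h import *
print(ctrl.read_state()['eef_pos'])
m=np.hstack([camrig.get_image('wrist')[60:,60:410],cv2.resize(camrig.get_image('side')[122:230,240:390],(450,324))])
cv2.imwrite('pics/w7.png',m)
```

```text
[505.10575586  11.87594507 172.26258597]
```

View pics/w7.png

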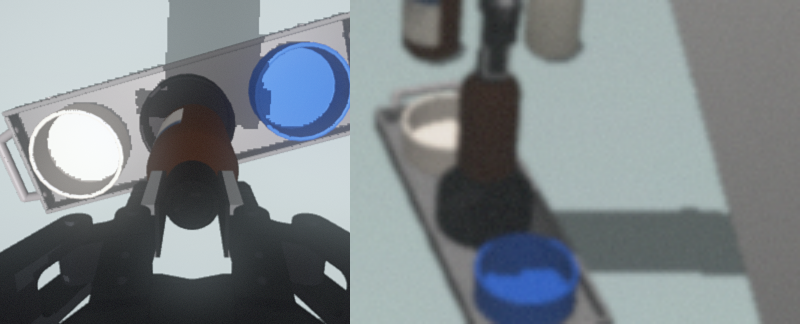

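The bottle hangs upright over the black cup. In the full frame the white rim centre is about (138,211), blue (359,151) and black (247,181).

Run:
```python
from h import *
w=cam('wrist');print(ctrl.read_state()['eef_pos'])
for n,u,v,z in(('W',138,211,39),('K',247,181,39),('B',359,151,39),('cap',252,252,187)): print(n,onz(w,u,v,z).round(1))
```

```text
[505.12479786  11.53404576 172.28545452]
W [530.8 -89.9  39. ]
K [503.1   8.3  39. ]
B [476.6 104.5  39. ]
cap [500.9  12.3 187. ]
```

Scaled: 15 mm is 0.3, 10 mm is 0.2.

{"op": "nudge_tcp", "data": {
  "moves": {"motion": [[-0.02, -0.04, 0.2, 0, 0, 0, 15], [0, 0, 0.3, 0, 0, 0, 15], [0, 0, 0.3, 0, 0, 0, 15], [0, 0, 0.2, 0, 0, 0, 15], [0, 0, 0.12, 0, 0, 0, 15], [0, 0, 0.06, 0, 0, 0, 15], [0, 0, 0.03, 0, 0, 0, 15], [0, 0, 0, 0, 0, 0, 15], [0, 0, 0, 0, 0, 0, 15]]}
}}

```text
clock: 12.8
eef_pos: [506.7, 8.8, 112.3]
tool_rot: [3.142, 0.001, -3.141]
force: [0.3, -0.3, 0.6]
width: 24.3
gripper_force: 59.2
```

{"op": "nudge_tcp", "data": {
  "moves": {"motion": [[0, 0, 0.02, 0, 0, 0, 15], [0, 0, 0.014, 0, 0, 0, 15], [0, 0, 0, 0, 0, 0, 15]]}
}}

```text
clock: 13.1
eef_pos: [507.6, 8.9, 112.1]
tool_rot: [3.141, 0.004, -3.141]
force: [-1.7, 0.2, 15.6]
width: 24.3
gripper_force: 61.0
```

Scaled: -40 mm is -0.8, -35 mm is -0.7.

{"op": "nudge_tcp", "data": {
  "moves": {"motion": [[0, 0, 0, 0, 0, 0, 35], [0, 0, 0, 0, 0, 0, 44], [0, 0, 0, 0, 0, 0, 44], [0, 0, -0.1, 0, 0, 0, 44], [0, 0, -0.4, 0, 0, 0, 44], [0, 0, -0.7, 0, 0, 0, 44], [0, 0, -0.8, 0, 0, 0, 60], [0.12, -0.4, 0, 0, 0, 0, 60], [0.24, -0.8, 0, 0, 0, 0, 60], [0.24, -0.8, 0, 0, 0, 0, 60], [0.24, -0.8, 0, 0, 0, 0, 60], [0.24, -0.8, 0, 0, 0, 0, 60]]}
}}

```text
clock: 14.3
eef_pos: [451.6, -172.7, 210.4]
tool_rot: [-3.142, 0.0, -3.141]
force: [1.9, -0.6, -0.1]
width: 60.1
gripper_force: 0.0
```

{"op": "nudge_tcp", "data": {
  "moves": {"motion": [[0.24, -0.8, 0, 0, 0, 0, 60], [0.24, -0.8, 0, 0, 0, 0, 60], [0.14, -0.44, 0, 0, 0, 0, 60], [0, 0, 0, 0, 0, 0, 60], [0, 0, 0, 0, 0, 0, 60]]}
}}

```text
clock: 14.8
eef_pos: [421.0, -273.2, 210.1]
tool_rot: [3.141, -0.0, 3.141]
force: [0.2, 0.9, -0.1]
width: 60.0
gripper_force: 0.0
```

Run:
```python
from h import *
print(ctrl.read_state()['eef_pos'],ctrl.read_state()['qpos'])
m=np.hstack([camrig.get_image('wrist')[60:,60:410],cv2.resize(camrig.get_image('side')[102:230,240:390],(450,324))])
cv2.imwrite('pics/w8.png',m)
```

```text
[ 421.03569301 -273.15453514  210.08585797] [ 0.50033086  0.44715406  0.02766282  1.94827485 -0.01832317  0.74685874
  2.10860872]
```

View pics/w8.png

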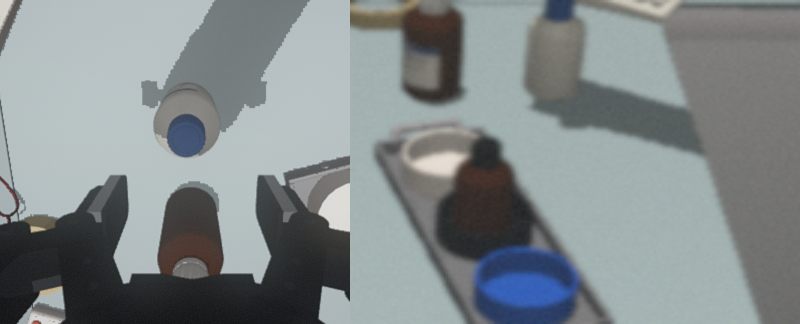

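The small amber bottle stands upright in the black cup. The blue cap top is at full-frame (246,197).

Run:
```python
from h import *
w=cam('wrist');print(ctrl.read_state()['eef_pos'])
for n,u,v,z in(('cap',246,197,128),('W',250,328,145)): print(n,onz(w,u,v,z).round(1))
```

```text
[ 421.7156717  -271.82510905  210.08059418]
cap [ 419.9 -275.1  128. ]
W [ 517.5 -272.1  145. ]
```

Scaled: 30 mm is 0.6, 25 mm is 0.5.

{"op": "nudge_tcp", "data": {
  "moves": {"motion": [[0.02, -0.05, 0.4, 0, 0, 0, 50], [0, 0, 0.6, 0, 0, 0, 48], [0, 0, 0.5, 0, 0, 0, 48], [0, 0, 0.3, 0, 0, 0, 48], [0, 0, 0.14, 0, 0, 0, 48], [0, 0, 0, 0, 0, 0, 48], [0, 0, 0, 0, 0, 0, 15], [0, 0, 0, 0, 0, 0, 15], [0, 0, 0, 0, 0, 0, 15], [0, 0, 0, 0, 0, 0, 15], [0, 0, 0, 0, 0, 0, 15]]}
}}

```text
clock: 16.0
eef_pos: [421.0, -276.1, 114.1]
tool_rot: [-3.141, 0.002, -3.142]
force: [-0.7, 0.1, 6.0]
width: 27.4
gripper_force: 59.5
```

Scaled: -30 mm is -0.6, -28 mm is -0.56.

{"op": "nudge_tcp", "data": {
  "moves": {"motion": [[0, 0, -0.1, 0, 0, 0, 15], [0, 0, -0.24, 0, 0, 0, 15], [0, 0, -0.4, 0, 0, 0, 15], [0, 0, -0.56, 0, 0, 0, 15], [0, 0, -0.6, 0, 0, 0, 15], [0, 0, -0.5, 0, 0, 0, 15], [0, 0, -0.36, 0, 0, 0, 15], [0, 0, -0.2, 0, 0, 0, 15], [0, 0, -0.04, 0, 0, 0, 15], [-0.02, 0.16, 0, 0, 0, 0, 15], [-0.04, 0.32, 0, 0, 0, 0, 15], [-0.06, 0.48, 0, 0, 0, 0, 15]]}
}}

```text
clock: 17.2
eef_pos: [425.3, -227.4, 261.8]
tool_rot: [3.141, -0.002, 3.14]
force: [0.4, -0.0, -1.1]
width: 27.4
gripper_force: 59.3
```

{"op": "nudge_tcp", "data": {
  "moves": {"motion": [[-0.08, 0.6, 0, 0, 0, 0, 15], [-0.1, 0.68, 0, 0, 0, 0, 15], [-0.1, 0.72, 0, 0, 0, 0, 15], [-0.1, 0.72, 0, 0, 0, 0, 15], [-0.1, 0.72, 0, 0, 0, 0, 15], [-0.1, 0.72, 0, 0, 0, 0, 15], [-0.1, 0.72, 0, 0, 0, 0, 15], [-0.1, 0.64, 0, 0, 0, 0, 15], [-0.08, 0.48, 0, 0, 0, 0, 15], [-0.06, 0.36, 0, 0, 0, 0, 15], [-0.04, 0.2, 0, 0, 0, 0, 15], [-0.02, 0.12, 0, 0, 0, 0, 15]]}
}}

```text
clock: 18.4
eef_pos: [474.5, 107.1, 262.2]
tool_rot: [-3.141, -0.002, -3.14]
force: [0.7, -0.5, -1.0]
width: 27.2
gripper_force: 59.3
```

{"op": "nudge_tcp", "data": {
  "moves": {"motion": [[-0.02, 0.04, 0, 0, 0, 0, 15], [0, 0, 0, 0, 0, 0, 15], [0, 0, 0, 0, 0, 0, 15]]}
}}

```text
clock: 18.7
eef_pos: [476.1, 107.2, 263.0]
tool_rot: [-3.141, -0.0, 3.14]
force: [0.3, -0.8, -0.8]
width: 27.2
gripper_force: 59.3
```

Scaled: 25 mm is 0.5, 20 mm is 0.4.

{"op": "nudge_tcp", "data": {
  "moves": {"motion": [[0, 0.02, 0.2, 0, 0, 0, 15], [0, 0, 0.4, 0, 0, 0, 15], [0, 0, 0.5, 0, 0, 0, 15], [0, 0, 0.5, 0, 0, 0, 15], [0, 0, 0.4, 0, 0, 0, 15], [0, 0, 0.3, 0, 0, 0, 15], [0, 0, 0.2, 0, 0, 0, 15], [0, 0, 0, 0, 0, 0, 15]]}
}}

```text
clock: 19.5
eef_pos: [475.2, 108.7, 136.7]
tool_rot: [-3.141, -0.003, 3.141]
force: [-0.7, -0.5, -1.9]
width: 27.5
gripper_force: 59.3
```

Run:
```python
from h import *
print(ctrl.read_state()['eef_pos'])
m=np.hstack([camrig.get_image('wrist')[60:,60:410],cv2.resize(camrig.get_image('side')[122:230,240:390],(450,324))])
cv2.imwrite('pics/w9.png',m)
```

```text
[475.15909339 108.70435851 136.72448292]
```

View pics/w9.png

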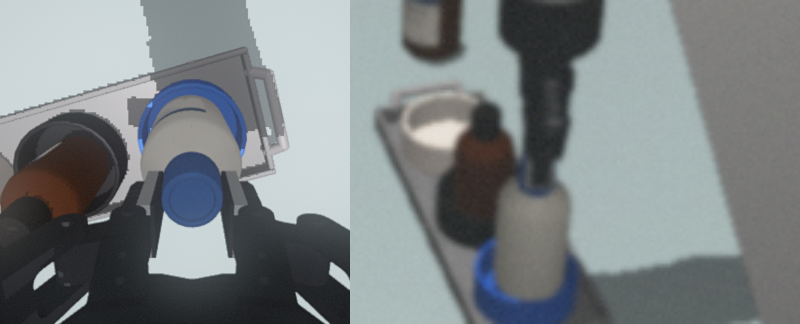

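The white bottle is inside the blue rim, centred and upright (about (192,125) in the crop). I lower it to the floor.

Scaled: 6 mm is 0.12, 4 mm is 0.08.

{"op": "nudge_tcp", "data": {
  "moves": {"motion": [[0, 0, 0.12, 0, 0, 0, 15], [0, 0, 0.08, 0, 0, 0, 15], [0, 0, 0.04, 0, 0, 0, 15], [0, 0, 0.02, 0, 0, 0, 15], [0, 0, 0.014, 0, 0, 0, 15], [0, 0, 0, 0, 0, 0, 15]]}
}}

```text
clock: 20.2
eef_pos: [476.2, 109.2, 124.4]
tool_rot: [3.142, -0.0, -3.141]
force: [0.7, -0.2, -0.2]
width: 27.3
gripper_force: 59.3
```

Scaled: 1 mm is 0.02, 0.7 mm is 0.014.

{"op": "nudge_tcp", "data": {
  "moves": {"motion": [[0, 0, 0.02, 0, 0, 0, 15], [0, 0, 0.014, 0, 0, 0, 15], [0, 0, 0, 0, 0, 0, 15]]}
}}

```text
clock: 20.5
eef_pos: [476.7, 109.3, 123.1]
tool_rot: [3.141, 0.001, -3.142]
force: [0.3, -0.5, 3.8]
width: 27.2
gripper_force: 60.0
```

Scaled: -40 mm is -0.8, -38 mm is -0.76.

{"op": "nudge_tcp", "data": {
  "moves": {"motion": [[0, 0, 0, 0, 0, 0, 38], [0, 0, 0, 0, 0, 0, 48], [0, 0, 0, 0, 0, 0, 48], [0, 0, -0.1, 0, 0, 0, 48], [0, 0, -0.4, 0, 0, 0, 48], [0, 0, -0.7, 0, 0, 0, 48], [0, 0, -0.8, 0, 0, 0, 60], [-0.06, -0.36, -0.34, 0, 0, 0, 60], [-0.14, -0.76, 0, 0, 0, 0, 60], [-0.14, -0.8, 0, 0, 0, 0, 60], [-0.14, -0.8, 0, 0, 0, 0, 60], [-0.14, -0.8, 0, 0, 0, 0, 60]]}
}}

```text
clock: 21.7
eef_pos: [507.2, -68.2, 240.2]
tool_rot: [3.142, 0.001, -3.141]
force: [1.1, -1.0, -0.8]
width: 59.8
gripper_force: 0.0
```

{"op": "nudge_tcp", "data": {
  "moves": {"motion": [[-0.14, -0.8, 0, 0, 0, 0, 60], [-0.14, -0.8, 0, 0, 0, 0, 60], [-0.14, -0.8, 0, 0, 0, 0, 60], [-0.14, -0.8, 0, 0, 0, 0, 60], [-0.14, -0.72, 0, 0, 0, 0, 60], [-0.02, -0.2, 0, 0, 0, 0, 60], [0, 0, 0, 0, 0, 0, 60], [0, 0, 0, 0, 0, 0, 60]]}
}}

```text
clock: 22.5
eef_pos: [543.1, -270.9, 239.6]
tool_rot: [3.14, -0.001, -3.14]
force: [0.5, 0.5, 0.1]
width: 60.4
gripper_force: 0.0
```

Run:
```python
from h import *
print(ctrl.read_state()['eef_pos'],ctrl.read_state()['qpos'])
m=np.hstack([camrig.get_image('wrist')[60:,60:410],cv2.resize(camrig.get_image('side')[102:230,240:390],(450,324))])
cv2.imwrite('pics/w10.png',m)
```

```text
[ 543.14684428 -270.89986598  239.58555384] [ 0.4379843   0.55655134 -0.03301071  1.63178739  0.01964252  0.95477784
  1.97084945]
```

View pics/w10.png

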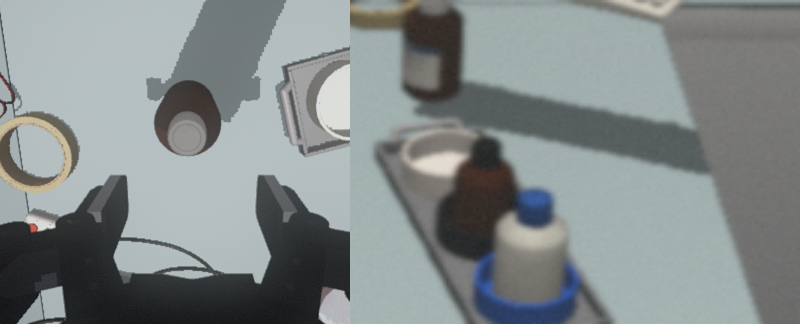

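The blue-capped bottle stands in the blue cup. The white cap top is at full-frame (247,197).

Run:
```python
from h import *
w=cam('wrist');print(ctrl.read_state()['eef_pos'])
print(onz(w,247,197,145).round(1))
```

```text
[ 543.46410705 -270.29601724  239.81567062]
[ 545.2 -272.9  145. ]
```

Scaled: 35 mm is 0.7, 30 mm is 0.6.

{"op": "nudge_tcp", "data": {
  "moves": {"motion": [[-0.02, -0.04, 0.4, 0, 0, 0, 52], [0, 0, 0.7, 0, 0, 0, 50], [0, 0, 0.6, 0, 0, 0, 50], [0, 0, 0.32, 0, 0, 0, 50], [0, 0, 0.16, 0, 0, 0, 50], [0, 0, 0, 0, 0, 0, 50], [0, 0, 0, 0, 0, 0, 15], [0, 0, 0, 0, 0, 0, 15], [0, 0, 0, 0, 0, 0, 15], [0, 0, 0, 0, 0, 0, 15], [0, 0, 0, 0, 0, 0, 15]]}
}}

```text
clock: 23.7
eef_pos: [545.4, -275.1, 132.2]
tool_rot: [-3.141, 0.003, -3.141]
force: [0.7, 0.9, 6.2]
width: 29.3
gripper_force: 59.8
```

Scaled: 30 mm is 0.6, 24 mm is 0.48.

{"op": "nudge_tcp", "data": {
  "moves": {"motion": [[0, 0, -0.1, 0, 0, 0, 15], [0, 0, -0.24, 0, 0, 0, 15], [0, 0, -0.4, 0, 0, 0, 15], [0, 0, -0.4, 0, 0, 0, 15], [0, 0, -0.2, 0, 0, 0, 15], [0, 0, -0.06, 0, 0, 0, 15], [0, 0.16, 0, 0, 0, 0, 15], [0.02, 0.32, 0, 0, 0, 0, 15], [0.04, 0.48, 0, 0, 0, 0, 15], [0.04, 0.6, 0, 0, 0, 0, 15], [0.04, 0.6, 0, 0, 0, 0, 15], [0.04, 0.6, 0, 0, 0, 0, 15]]}
}}

```text
clock: 24.9
eef_pos: [534.0, -133.6, 199.7]
tool_rot: [3.14, -0.002, -3.14]
force: [-0.1, -0.1, -2.4]
width: 29.5
gripper_force: 59.5
```

{"op": "nudge_tcp", "data": {
  "moves": {"motion": [[0.02, 0.44, 0, 0, 0, 0, 15], [0.02, 0.28, 0, 0, 0, 0, 15], [0, 0.16, 0, 0, 0, 0, 15], [0, 0.06, 0, 0, 0, 0, 15], [0, 0, 0, 0, 0, 0, 15], [0, 0, 0.4, 0, 0, 0, 15], [0, 0, 0.4, 0, 0, 0, 15], [0, 0, 0.1, 0, 0, 0, 15], [0, 0, 0, 0, 0, 0, 15]]}
}}

```text
clock: 25.8
eef_pos: [532.6, -90.7, 155.0]
tool_rot: [-3.141, -0.002, 3.14]
force: [-0.0, 0.1, -0.8]
width: 28.9
gripper_force: 59.5
```

Run:
```python
from h import *
print(ctrl.read_state()['eef_pos'])
m=np.hstack([camrig.get_image('wrist')[60:,60:410],cv2.resize(camrig.get_image('side')[112:220,240:390],(450,324))])
cv2.imwrite('pics/w11.png',m)
```

```text
[532.63370555 -90.73513907 155.03154878]
```

View pics/w11.png

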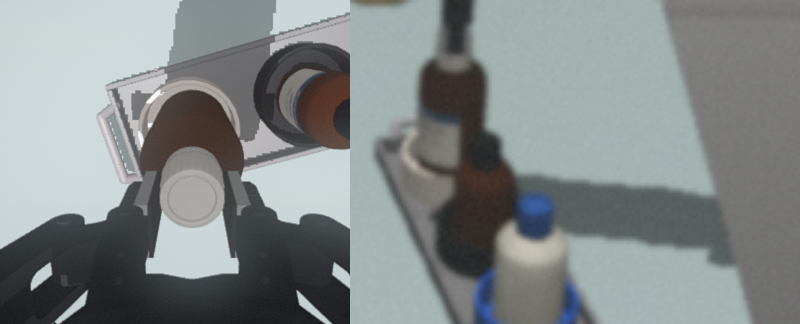

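Run:
```python
from h import *
w=cam('wrist');print(ctrl.read_state()['eef_pos'])
for n,u,v,z in(('rimL',196,180,39),('rimR',299,180,39),('rim back',250,138,39),('cap',251,257,169)): print(n,onz(w,u,v,z).round(1))
```

```text
[533.75507359 -90.43340543 156.28441895]
rimL [ 527.3 -135.6   39. ]
rimR [527.4 -50.5  39. ]
rim back [493.  -90.9  39. ]
cap [532.8 -90.  169. ]
```

Scaled: 5 mm is 0.1, -1.5 mm is -0.03.

{"op": "nudge_tcp", "data": {
  "moves": {"motion": [[-0.03, -0.03, 0.1, 0, 0, 0, 15], [0, 0, 0.1, 0, 0, 0, 15], [0, 0, 0.06, 0, 0, 0, 15], [0, 0, 0.02, 0, 0, 0, 15], [0, 0, 0.02, 0, 0, 0, 15], [0, 0, 0, 0, 0, 0, 15], [0, 0, 0, 0, 0, 0, 15]]}
}}

```text
clock: 26.6
eef_pos: [535.0, -91.2, 141.3]
tool_rot: [-3.142, 0.001, -3.141]
force: [-0.9, 1.0, 5.9]
width: 29.6
gripper_force: 60.2
```

Careful with the scale: shifts go in shares of 50 mm and turns go in shares of 2 rad. That gives: -40 mm is -0.8, -35 mm is -0.7.

{"op": "nudge_tcp", "data": {
  "moves": {"motion": [[0, 0, 0, 0, 0, 0, 40], [0, 0, 0, 0, 0, 0, 50], [0, 0, 0, 0, 0, 0, 50], [0, 0, -0.1, 0, 0, 0, 50], [0, 0, -0.4, 0, 0, 0, 50], [0, 0, -0.7, 0, 0, 0, 50], [0, 0, -0.8, 0, 0, 0, 50], [0.4, -0.4, 0, 0, 0, 0, 50], [0.8, -0.6, 0, 0, 0, 0, 50], [0.8, -0.6, 0, 0, 0, 0, 50], [0, 0, 0, 0, 0, 0, 50], [0, 0, 0, 0, 0, 0, 50]]}
}}

```text
clock: 27.8
eef_pos: [434.3, -172.1, 241.3]
tool_rot: [-3.141, 0.001, 3.139]
force: [0.5, 0.2, 0.8]
width: 50.2
gripper_force: 0.0
```

Run:
```python
from h import *
cv2.imwrite('pics/w12.png',np.vstack([np.hstack([cv2.resize(camrig.get_image('top')[160:285,125:385],(520,250)),np.zeros((250,280,3),np.uint8)]),np.pad(cv2.resize(camrig.get_image('side')[100:330,200:350],None,fx=1.5,fy=1.5),((0,0),(0,575),(0,0)))]))
```

```text
(no output)
```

View pics/w12.png

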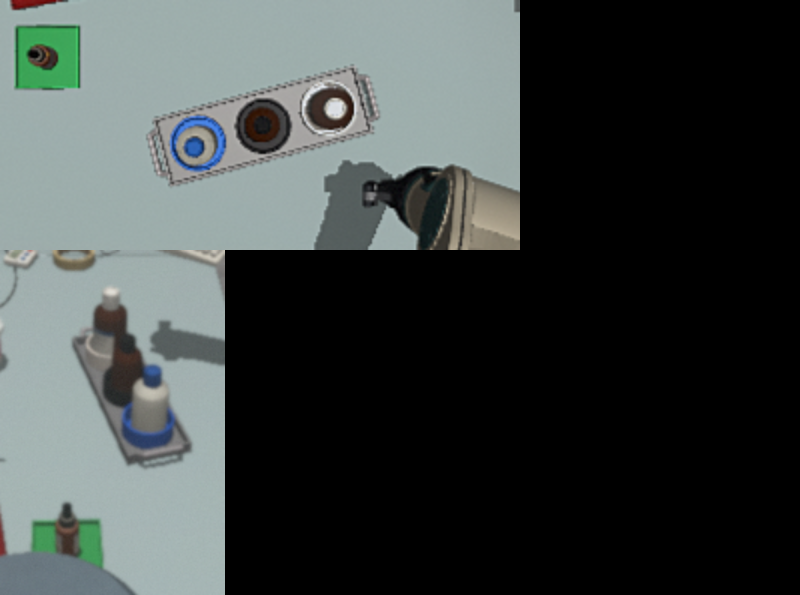

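All three bottles stand upright in their cups, and the dropper is in the tray at (42,57) in the crop. I check the offsets numerically from the cap positions in this top crop: blue (195,147), black (262,125), white (336,108).

Run:
```python
from h import *
T=cam('top')
for n,x,y,z,cx,cy in(('B',195,147,137,198,143),('K',262,125,127,263.5,126),('W',336,108,154,329,107.5)):
    print(n,(onz(T,x/2+125-.25,y/2+160-.25,z)-onz(T,cx/2+125-.25,cy/2+160-.25,39))[:2].round(1))
print(ctrl.finish_job())
```

```text
B [-1.2 -2.7]
K [3.5 3.2]
W [-0.6  1. ]
the job is handed in; nothing more can be done
None
```

I handed the job in at about 28 s: all three bottles stand upright in their matching cups (within about 5 mm of centre in the last top image) and the dropper stands in the green tray, but I viewed 16 pictures against the limit of 14, and no verdict came back.

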